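# Gauge the vane depth of a bench pump and present the gauge for reading

## Task

Take the gauge rod from its cradle and slide it into the sloping inspection tube of the blue pump until its brass collar stops against the tube's mouth, then draw it right out again. Finish still holding the rod, still and level above the white round reading plate, with the rod's tip over the middle of the plate and a good hand's breadth (about 12 cm) above the table. Do not knock the orange pin any further in, and leave the tin, the USB stick and the cutters where they are; the program ends while the gripper holds the rod.

Things in the scene. Friction and masses are not known exactly. Their poses are not given: they have to be found in the camera images.
- gauge_rod: Loose rod, 80 g, along its own x, tip to +x. Origin on the axis in the handle (grip here). Black ribbed handle x=-55..45 mm, 16 mm wide (y, pinch across it), 22 high (z); brass collar 36 mm diameter x=44..50; steel rod 12 mm diameter to x=115 with coloured rings; orange pin 8 mm diameter to x=129. Starts level in the cradle, z up, axis 64 mm over the table; balances near x=10 mm.
- collar (a point): Point on the rod's axis in the front face of the brass collar (the face that stops at the tube), at x=50 mm of the gauge rod; axes as the gauge rod.
- rod_tip (a point): Tip of the steel rod: point on the rod's axis at the end of the steel part (x=115 mm of the gauge rod), where the orange pin comes out; axes as the gauge rod.
- drag_pin (a joint): How far the orange pin is pushed back into the rod, in m: 0 = standing 14 mm out (start), 0.014 = flush. It slides against 2 N of friction and stays where it is pushed: the floor of the inspection tube pushes it in about 7 mm (0.007) by the time the collar stops.
- pump: Fixed blue bench pump 120 x 120 mm with a grey ribbed motor on top (highest point 113 mm). Origin on the table under its middle. Its steel inspection tube leaves the top towards the pump's own -y, rising 30 degrees above level. The pump's position and heading change.
- mouth (a point): Centre of the rim of the inspection tube's mouth, 115 mm above the table, 85 mm from the pump's origin to its -y. Own z = tube axis, out of the mouth, 30 degrees above level; the rod goes in along -z. Bore 18 mm diameter, flaring to 26 mm in the last 14 mm; rim 32 mm outside. Floor 72 mm below the rim: the pin meets it 7 mm before the collar stops firmly on the rim. Space above the tube is free.
- cradle: Fixed grey cradle, base plate 170 x 64 x 20 mm, origin on the table right below the rod's origin, own x along the rod. Notched posts, 10 mm thick: under the handle's back end at x=-48 mm (62 mm high) and under the steel rod at x=80 mm (67 mm high); free between them. Lift the rod straight up to clear the notches.
- plate_top (a point): Centre of the top of the fixed white round reading plate with a dark rim, 90 mm in diameter, 21.5 mm high.
- flux_tin: Yellow round tin, 47 mm in diameter, 23 mm high, a bystander. Origin at its underside.
- usb_stick: Green USB stick, 53 x 18 x 8 mm, a bystander. Origin at its underside.
- snips_red: Side cutters with red grips, 127 x 44 x 13 mm, a bystander. Origin at the underside.

How it is judged:
On the way, in this order (a step that is already met when the one before it is completed fails the run):
1. the rod is in the inspection tube, in line with it, its collar stopped at the mouth (within 3 mm along the tube, 6 mm in all), the pin pushed in at least 5 mm (z of collar in the frame of mouth below 0.003 m and distance between collar and mouth below 0.006 m and angle between the x axis of gauge_rod and the z axis of mouth, either way round below 0.15 rad and value of joint drag_pin above 0.005 m), for 0.1 s.
2. the rod is drawn out: its tip more than 20 mm outside the mouth (z of rod_tip in the frame of mouth above 0.02 m), for 0.1 s.
At the end, for the whole second after the job is handed in: The fingers hold the gauge rod (at least 2 N), at rest and free of pump and cradle; the rod is level within 8 degrees, its steel tip within 35 mm sideways of the reading plate's centre and 70 to 200 mm above the table; the pin still shows its reading (pushed in 5 to 10.5 mm) (angle between gauge_rod's own x axis and vertical between 1.43 and 1.71 rad and horizontal distance between rod_tip and plate_top below 0.035 m and height (world z) of rod_tip between 0.07 and 0.2 m and contact force between the fingers and gauge_rod above 2 N and contact force between gauge_rod and pump below 0.1 N and contact force between gauge_rod and cradle below 0.1 N and linear speed of gauge_rod below 0.02 m/s and angular speed of gauge_rod below 0.15 rad/s and value of joint drag_pin above 0.005 m); the arm keeps its last pose, push and grip.
It fails at once if the orange pin is knocked in more than 10.5 mm (value of joint drag_pin above 0.0105 m).
It fails at once if the tin, the USB stick or the cutters are shifted by more than 30 mm (distance of any of flux_tin, usb_stick, snips_red from where it was at the start of the episode above 0.03 m).
It also fails if it takes over 42 s, if anything falls off the work surface, if the arm or the gripper's body presses on something with over 40 N, if the wrist force passes 120 N, or if a joint passes its speed limit or range.

## Robot

A 6-joint arm with a two-finger parallel gripper is mounted at the origin on the work surface; the furniture and walls round the work are solid. World frame = base frame: x ahead of the robot, y to its left, z up, the work surface at z = 0. Lengths are in m, angles in rad, forces in N, time in s.
With the tool pointing down it reaches from about 0.275 to 0.975 m from the base axis. Payload 8.4 kg.
Tool frame: the origin (TCP) lies on the front face of the gripper's body, between the roots of the fingers; the fingertips stand 88 mm ahead of it and the grasp point (between the pads) lies 69 mm ahead of it; z points along the fingers, y is the line along which they close (so a half turn about z gives the same grasp; the last joint's range is limited). The gripper opens to 92 mm and grips with 3 to 60 N. Pads are 20 mm wide; open, the fingers measure 128 mm over their backs; the gripper's body (75 mm by 189 mm) begins 69 mm behind the grasp point.
Start: joints at [-1.115, 0.353, 1.633, -0, 1.155, -0.002], TCP at [0.276, -0.561, 0.303] pointing down, gripper open.
Joint ranges: [-2.63, 2.63], [-0.92, 2.1], [0.06, 2.66], [-1.3, 4.44], [0, 2.69], [-3.02, 3.02]. Speed limits (rad/s): [2.22, 2.22, 2.79, 3.14, 3.14, 3.14].

## Interface

Orientations are given as a unit quaternion [w, x, y, z].
In Python, from plant import manip, optics gives the robot as it stands.
- The arm moves only by the tool step_arm, never from a script. Its argument "motion" is a list of rows, each a list of 7 numbers: the shift along the world's x, y, z in mm, then the turn, a rotation vector about the world's x, y, z in rad, then the closure, from 0 (fully open) to 1 (shut). In form: [[dx, dy, dz, rx, ry, rz, jaw], ...]. A call has 1 to 20 rows; each row shifts and turns the commanded pose from where the row before left it; what a row does not reach is not made up. A row lasts 1/10 s, in which the tool goes at most 50 mm and 8.59 degrees, less where a joint would pass 70% of its speed; a pose out of reach is approached as far as the arm can. A call with a gripper value outside its range is refused whole. The fingers move at their own pace and stop on an object; the grip force is fixed at half the most. Time passes only in rows, so rows that do not move let the fingers close. It gives the time, the measured TCP pose, the force, the opening and the grip force at its end, in the units of the state.
- manip.state(): the state, without advancing time (a new reading comes with each control period).
- optics.capture(name): name is "side" or "top" or "wrist"; returns a dict with "img" (480x640x3 uint8, blue, green, red), "vfov" (degrees; the focal length in pixels is half the picture's height over the tangent of half this angle, whatever the lens; pixels are square), "cx", "cy" (the principal point, pixels), "R" (3x3) and "t" (3): a world point X has camera coordinates R X + t. Camera axes: x right, y down, z forward; pixel columns grow to the right and rows downward; lengths in m; the calibration is good to about 2 mm. The wrist camera is an equidistant fisheye: a pixel r from the principal point sees the ray r / f radians off the axis. A picture is of the moment at which its call begins. There is no depth.
- manip.job_done(): hands the job in; it is judged then, once.
The state is a dict: "clock": time; "qpos": joint angles; "qvel": joint speeds; "tau": joint torques, N m; "ee_pos": TCP position; "eef_rot": TCP orientation; "ft_force": force on the tool from outside, world axes, zero at the start; "moment": the same for the moment, N m; "gripper_width": opening from 0.0 (shut) to 1.0 (fully open); "gripper_force": force on a finger pad.
Only numpy, scipy, OpenCV 4.12 (cv2) and the standard library are available. Lean on these libraries where they do the work, as an engineer would, in place of code of your own. Each camera call takes 0.05 s, during which the arm holds its last target. There are 200 camera calls.

## Working session

There is one attempt and no reset: what is moved stays moved. The work goes in short steps, Python scripts to look and compute and a tool call to move; the robot and the scene stay as the last step left them, time stands still between calls to the robot, and variables do not carry over. Pictures are saved under pics/ and viewed, at most 10 in all, crops included, and the job is handed in when it is done.

Besides the shell and the picture viewer there is one more tool, called after "Call:" as a command line: name --pt "numbers of a row" for each row, then --argument value for the rest. step_arm: Moves the arm, as the interface text tells. Its arguments: {"type":"object","properties":{"motion":{"type":"array"}},"required":["motion"]}

```bash
mkdir -p pics; cat > h.py <<'E'
import numpy as np, cv2, pickle
from plant import manip, optics
def cap(n, tag):
    c=optics.capture(n); cv2.imwrite(f'pics/{tag}.png',c['img']); pickle.dump(c,open(f'pics/{tag}.pkl','wb')); return c
def ray(c,u,v,fish=False):
    f=240/np.tan(np.radians(c['vfov'])/2); d=np.array([u-c['cx'],v-c['cy']],float)
    if fish:
        r=np.hypot(*d); th=r/f; k=np.append(d/max(r,1e-9)*np.sin(th),np.cos(th))
    else: k=np.append(d/f,1); k/=np.linalg.norm(k)
    R=np.array(c['R']); t=np.array(c['t']); return -R.T@t, R.T@k
def onz(c,u,v,z,fish=False):
    o,d=ray(c,u,v,fish); return o+d*(z-o[2])/d[2]
def tri(*rs):
    A=0;b=0
    for o,d in rs: P=np.eye(3)-np.outer(d,d); A=A+P; b=b+P@o
    x=np.linalg.solve(A,b); return x,[np.linalg.norm((np.eye(3)-np.outer(d,d))@(x-o)) for o,d in rs]
def proj(c,X,fish=False):
    p=np.array(c['R'])@X+np.array(c['t']); f=240/np.tan(np.radians(c['vfov'])/2)
    if fish:
        r=np.hypot(p[0],p[1]); s=f*np.arctan2(r,p[2])/r
    else: s=f/p[2]
    return p[0]*s+c['cx'],p[1]*s+c['cy']
E
python3 - <<'E'
from h import *
for n in ('top','side','wrist'):
    c=cap(n,n+'0'); print(n,c['vfov'],c['cx'],c['cy'],-np.array(c['R']).T@np.array(c['t']),np.array(c['R'])[2])
E
```

```text
top 53.147040472787495 316.3627899457528 241.29276757914374 [ 0.46787557 -0.06328361  1.00889239] [ 0.10750083 -0.01527926 -0.99408758]
side 56.23389176239093 311.99494086705414 227.30779726278655 [ 0.43833416 -0.85894406  0.49638725] [ 0.13766553  0.88563409 -0.44350926]
wrist 65.70646984690485 323.9191176394951 238.08245770675381 [ 0.33558826 -0.53165324  0.38354078] [-0.21351501 -0.10249225 -0.9715486 ]
```

View pics/top0.png

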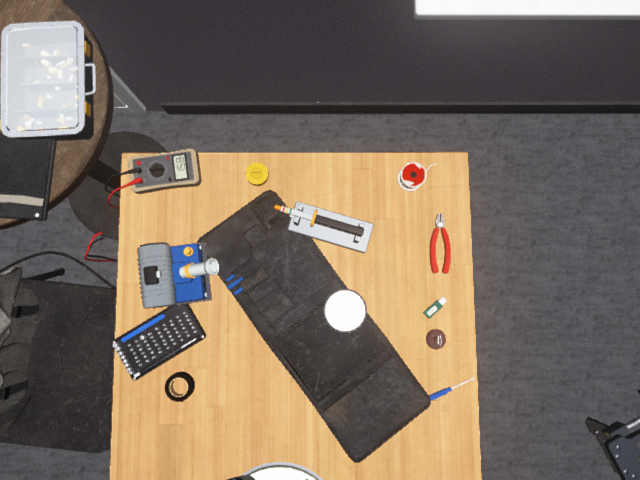

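View pics/side0.png

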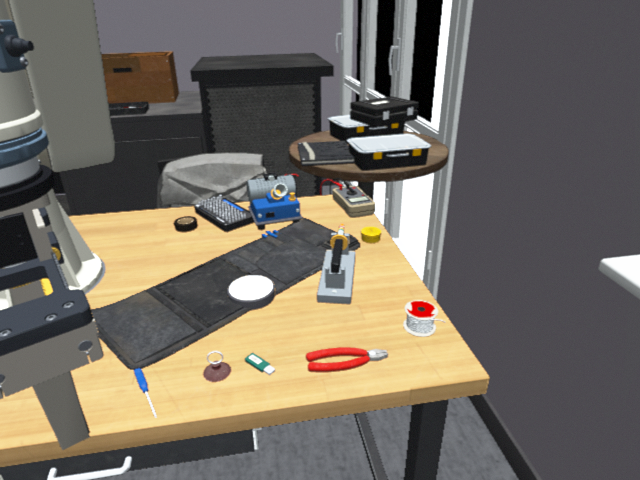

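The top view shows the pump near (175,275) with the mouth at about (212,267). The rod runs from its handle end at (365,232) to the orange tip at (275,207), and the plate is at (345,311). Next I'll enlarge the key areas in both views.

```bash
python3 - <<'E'
from h import *
t=cv2.imread('pics/top0.png'); s=cv2.imread('pics/side0.png')
A=lambda i,x,y,w,h:cv2.resize(i[y:y+h,x:x+w],(400,300),interpolation=cv2.INTER_CUBIC)
im=np.vstack([np.hstack([A(t,270,185,112,84),A(t,135,225,100,75)]),np.hstack([A(s,285,220,112,84),A(s,235,165,80,60)])])
cv2.imwrite('pics/crops0.png',im)
E
```

```text
(no output)
```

View pics/crops0.png

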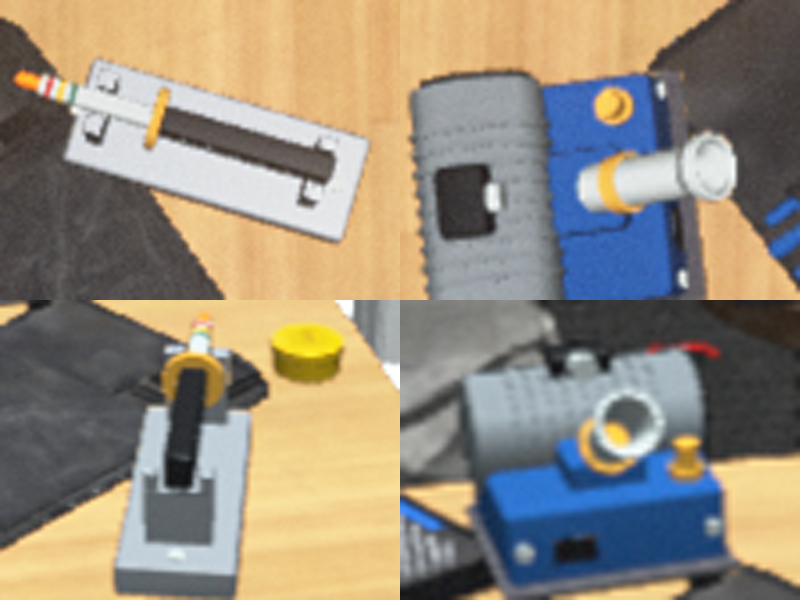

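View pics/wrist0.png

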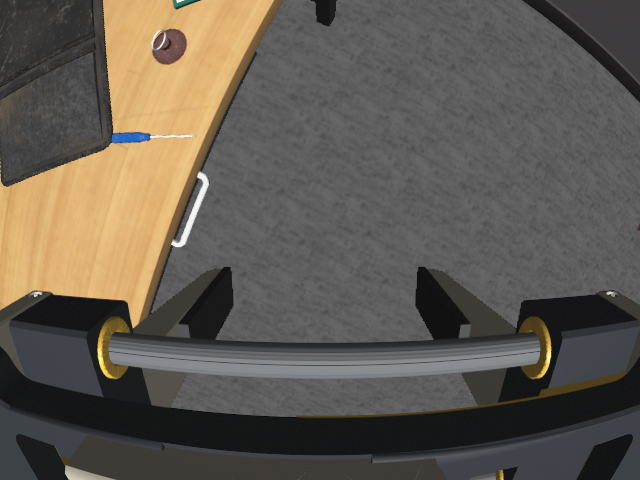

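```bash
python3 - <<'E'
from h import *
L=lambda n:pickle.load(open(f'pics/{n}.pkl','rb'))
t,s=L('top0'),L('side0')
for n,a,b in [('collar',(314,218),(339,242.1)),('hback',(363.8,232),(335.4,267.6)),('pin',(273.9,206),(341.6,224.5)),('mouth',(213,266.8),(280.8,189.8))]:
    x,e=tri(ray(t,*a),ray(s,*b)); print(n,x.round(4),np.round(e,4))
c,h,p=[onz(t,*a,.064) for a in [(314,218),(363.8,232),(273.9,206)]]
print('z64',c,h,p, np.degrees(np.arctan2(*(p-h)[1::-1])))
print('mouth@115',onz(t,213,266.8,.115))
# plate: white blob
for c,n,box in ((t,'top',(310,280,70,65)),(s,'side',(215,265,75,45))):
    x,y,w,h=box; m=(c['img'][y:y+h,x:x+w].min(2)>200).astype('uint8')
    q,_,st,ce=cv2.connectedComponentsWithStats(m); i=1+st[1:,4].argmax(); print(n,st[i],ce[i]+[x,y],onz(c,*(ce[i]+[x,y]),.0215))
# pump blue edges heading: blue mask min-area-rect in top
hsv=cv2.cvtColor(t['img'],cv2.COLOR_BGR2HSV); m=cv2.inRange(hsv,(100,150,60),(125,255,255)); m[:, :130]=0; m[:,212:]=0; m[:235]=0; m[302:]=0
print(cv2.minAreaRect(cv2.findNonZero(m)))
E
```

```text
collar [ 0.616  -0.0734  0.064 ] [0.0007 0.0007]
hback [ 0.5873 -0.1719  0.0662] [0.0005 0.0005]
pin [0.6401 0.0066 0.0634] [0.0013 0.0013]
mouth [0.5183 0.1158 0.1127] [0.0001 0.0001]
z64 [ 0.61673707 -0.07345764  0.064     ] [ 0.58806602 -0.17226258  0.064     ] [0.64136199 0.00634199 0.064     ] 73.38478949385681
mouth@115 [0.51805042 0.11535474 0.115     ]
top [  15   10   40   41 1297] [344.66846569 310.27987664] [ 0.43274516 -0.13512972  0.0215    ]
side [ 14  10  44  25 872] [250.46788991 287.22477064] [ 0.43033975 -0.13858558  0.0215    ]
((186.2838592529297, 272.6288757324219), (55.24443054199219, 28.28303337097168), 82.40535736083984)
```

```bash
python3 - <<'E'
from h import *
from scipy.spatial.transform import Rotation as Ro
s=manip.state(); print(s['clock'],s['qpos'],s['ft_force'],s['ee_pos'])
q=s['eef_rot']; R=Ro.from_quat([q[1],q[2],q[3],q[0]]).as_matrix(); print(R.round(3))
y=R[:,1]; a=np.arctan2(y[1],y[0]); T=np.radians(73.4+90)
print('yaw turn',[ (T+k*np.pi-a+np.pi)%(2*np.pi)-np.pi for k in (0,1)])
E
```

```text
0.15 [-1.11539906e+00  3.53521498e-01  1.63396328e+00 -5.02944728e-06
  1.15522105e+00 -2.38589999e-03] [ 0.56827659 -0.58652871  0.4905071 ] [ 0.27610286 -0.56037914  0.30211585]
[[ 0.897  0.442 -0.   ]
 [ 0.442 -0.897  0.001]
 [-0.    -0.001 -1.   ]]
yaw turn [np.float64(-2.3183061825171656), np.float64(0.8232864710726275)]
```

Call:
step_arm --pt "23 31 0 0 0 0.059 0" --pt "23 31 0 0 0 0.059 0" --pt "23 31 0 0 0 0.059 0" --pt "23 31 0 0 0 0.059 0" --pt "23 32 0 0 0 0.059 0" --pt "23 32 0 0 0 0.059 0" --pt "23 32 0 0 0 0.059 0" --pt "24 32 0 0 0 0.059 0" --pt "24 32 0 0 0 0.059 0" --pt "24 32 0 0 0 0.059 0" --pt "24 32 0 0 0 0.059 0" --pt "24 31 0 0 0 0.058 0" --pt "23 31 0 0 0 0.058 0" --pt "23 31 0 0 0 0.058 0" --pt "0 0 0 0 0 0 0" --pt "0 0 0 0 0 0 0"

```text
clock: 1.75
ee_pos: [0.6032, -0.119, 0.3022]
eef_rot: [-0.0, 0.801, 0.598, -0.0]
ft_force: [-0.3, -0.4, -0.2]
gripper_width: 1.0
gripper_force: 0.0
```

```bash
python3 - <<'E'
from h import *
s=manip.state(); print(s['clock'],s['qpos'],s['ee_pos'],s['eef_rot'])
c=cap('wrist','w1')
for X in ([.603,-.119,.064],[.6165,-.0734,.064],[.518,.116,.115]): print(proj(c,np.array(X),True))
E
```

```text
1.75 [-1.97149257e-01  3.38170669e-01  1.65604991e+00 -3.61290658e-04
  1.14835327e+00  9.17811129e-02] [ 0.60318467 -0.11904397  0.30219273] [-2.54505544e-04  8.01493795e-01  5.98002867e-01 -4.50607780e-04]
(np.float64(324.00087238991006), np.float64(224.85888484544716))
(np.float64(323.95526972273007), np.float64(170.5974688941544))
(np.float64(139.70214199011068), np.float64(-3.9756505206448196))
```

View pics/w1.png

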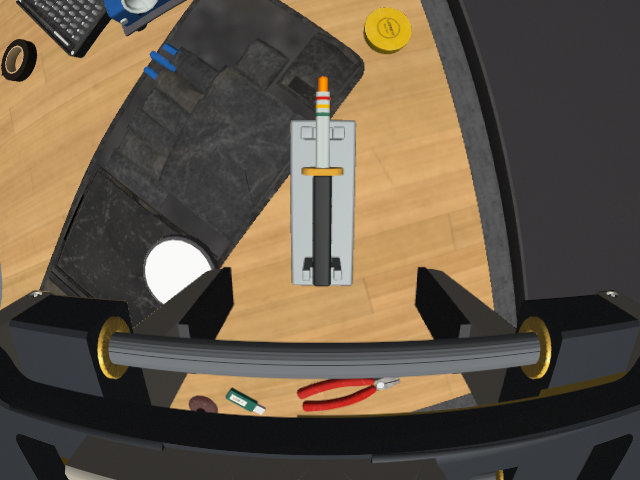

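The wrist view shows the rod vertical at column 322 with the collar at (322,171), against a predicted (324,171). The alignment is good to about 1 mm, so I'll descend and grip.

Call:
step_arm --pt "0 0 -30 0 0 0 0" --pt "0 0 -30 0 0 0 0" --pt "0 0 -30 0 0 0 0" --pt "0 0 -30 0 0 0 0" --pt "0 0 -25 0 0 0 0" --pt "0 0 -15 0 0 0 0" --pt "0 0 -9 0 0 0 0" --pt "0 0 0 0 0 0 0" --pt "0 0 0 0 0 0 1" --pt "0 0 0 0 0 0 1" --pt "0 0 0 0 0 0 1" --pt "0 0 0 0 0 0 1" --pt "0 0 0 0 0 0 1" --pt "0 0 0 0 0 0 1"

```text
clock: 3.2
ee_pos: [0.6033, -0.1196, 0.1339]
eef_rot: [0.0, 0.802, 0.598, 0.0]
ft_force: [0.2, 0.5, 0.9]
gripper_width: 0.501
gripper_force: 0.0
```

Call:
step_arm --pt "0 0 0 0 0 0 1" --pt "0 0 0 0 0 0 1" --pt "0 0 0 0 0 0 1" --pt "0 0 0 0 0 0 1" --pt "0 0 0 0 0 0 1" --pt "0 0 0 0 0 0 1"

```text
clock: 3.8
ee_pos: [0.6032, -0.1196, 0.1336]
eef_rot: [-0.0, 0.802, 0.598, -0.0]
ft_force: [-0.2, 0.3, -1.0]
gripper_width: 0.172
gripper_force: 30.0
```

Call:
step_arm --pt "0 0 10 0 0 0 1" --pt "0 0 20 0 0 0 1" --pt "0 0 30 0 0 0 1" --pt "0 0 30 0 0 0 1" --pt "0 0 30 0 0 0 1" --pt "0 0 25 0 0 0 1" --pt "-4 18 5 0 0 0.05 1" --pt "-4 18 5 0 0 0.05 1" --pt "-5 23 5 0 0 0.05 1" --pt "-5 23 5 0 0 0.05 1" --pt "-5 23 2 0 0 0.05 1" --pt "-5 23 0 0 0 0.05 1" --pt "-5 22 0 0 0 0.05 1" --pt "0 0 0 0 0 0 1" --pt "0 0 0 0 0 0 1"

```text
clock: 5.3
ee_pos: [0.5694, 0.0314, 0.2998]
eef_rot: [-0.001, 0.685, 0.729, -0.001]
ft_force: [0.7, -0.6, -1.0]
gripper_width: 0.173
gripper_force: 30.0
```

```bash
python3 - <<'E'
from h import *
s=manip.state(); print(s['clock'],s['qpos'],s['ee_pos'],s['eef_rot'])
c=cap('wrist','w2')
E
```

```text
5.3 [ 5.25620395e-02  2.71974893e-01  1.75460946e+00 -1.67012472e-04
  1.11670335e+00 -9.81059631e-03] [0.56937622 0.03141647 0.29981628] [-5.32179346e-04  6.84687475e-01  7.28836290e-01 -6.63857440e-04]
```

Call:
step_arm --pt "-20 0 0 0 0 0 1" --pt "-30 0 0 0 0 0 1" --pt "-30 0 0 0 0 0 1" --pt "-20 0 0 0 0 0 1" --pt "0 0 0 0 0 0 1" --pt "0 0 0 0 0 0 1"

```text
clock: 5.95
ee_pos: [0.4708, 0.0299, 0.3009]
eef_rot: [0.0, 0.686, 0.728, 0.0]
ft_force: [-0.1, -0.4, -0.3]
gripper_width: 0.17
gripper_force: 30.0
```

```bash
python3 - <<'E'
from h import *
s=manip.state(); print(s['clock'],s['qpos'],s['ee_pos'],s['eef_rot'])
c=cap('wrist','w3')
a=cv2.imread('pics/w2.png')[0:300,100:500]; b=c['img'][0:300,200:600]
cv2.imwrite('pics/w23.png',cv2.resize(np.hstack([a,b]),(800,300)))
E
```

```text
5.95 [ 6.03812974e-02  1.13284793e-01  1.95240067e+00 -1.37043712e-04
  1.07482099e+00  1.12792522e-03] [0.47077692 0.0299307  0.30091955] [4.15958929e-04 6.85826500e-01 7.27764875e-01 3.54363993e-04]
```

View pics/w23.png

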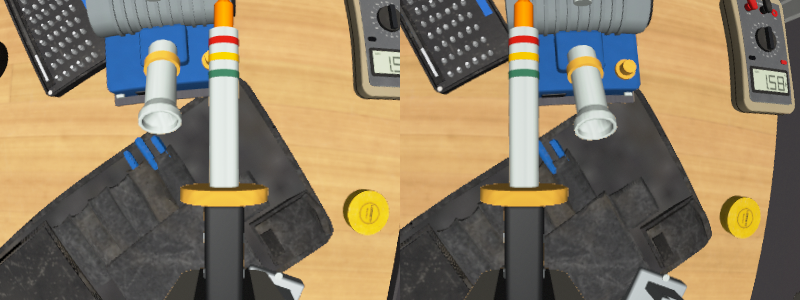

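Both wrist views show the mouth, at about (260,122) in w2 and (396,125) in w3. I'll enlarge these to locate the rim and tube axis.

```bash
python3 - <<'E'
from h import *
a=cv2.imread('pics/w2.png')[25:145,215:295]; b=cv2.imread('pics/w3.png')[25:145,350:430]
z=lambda i:cv2.resize(i,(400,600),interpolation=cv2.INTER_CUBIC)
cv2.imwrite('pics/z23.png',np.hstack([z(a),z(b)]))
E
```

```text
(no output)
```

View pics/z23.png

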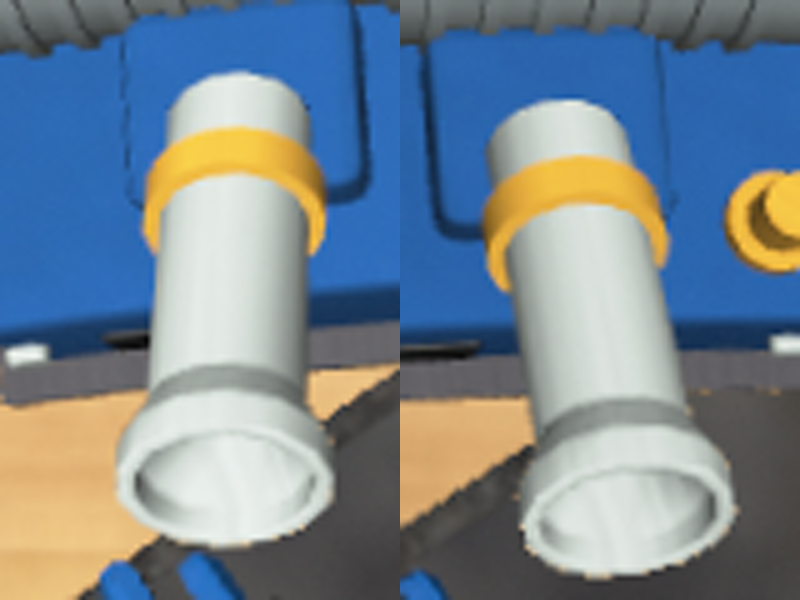

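```bash
cat > ax.py <<'E'
from h import *
from scipy.spatial.transform import Rotation as Ro
L=lambda n:pickle.load(open(f'pics/{n}.pkl','rb'))
a,b=L('w2'),L('w3')
A=lambda x,y:ray(a,215+x/5,25+y/5,True); B=lambda x,y:ray(b,350+x/5,25+y/5,True)
m,e=tri(A(226,480),B(228.5,511)); print('mouth',m.round(4),e)
for pa,pb in (((235.5,200),(177.5,205)),((230,350),(211.5,400))):
    na=np.cross(A(226,480)[1],A(*pa)[1]); nb=np.cross(B(228.5,511)[1],B(*pb)[1])
    d=np.cross(na,nb); d/=np.linalg.norm(d); d*=np.sign(d[2]); print('axis',d.round(3),'elev',np.degrees(np.arcsin(d[2])),'phi',np.degrees(np.arctan2(d[0],-d[1])))
# rod in hand: collar centre line and ring/tip pixels, tool frame
E
python3 ax.py
```

```text
mouth [0.5179 0.1157 0.1132] [np.float64(0.00012733848845586043), np.float64(0.00012733848845582126)]
axis [ 0.108 -0.889  0.445] elev 26.431903760064422 phi 6.89728837502076
axis [ 0.105 -0.892  0.439] elev 26.06974998970407 phi 6.720812540451371
```

Call:
step_arm --pt "20 -20 0 0 0 0.02 1" --pt "20 -20 0 0 0 0.02 1" --pt "19 -20 0 0 0 0.019 1" --pt "0 0 -8 -0.087 -0.0104 0 1" --pt "0 0 -8 -0.087 -0.0104 0 1" --pt "0 0 -8 -0.087 -0.0104 0 1" --pt "0 0 -8 -0.087 -0.0104 0 1" --pt "0 0 -7 -0.086 -0.0102 0 1" --pt "0 0 -7 -0.086 -0.0102 0 1" --pt "0 15 0 0 0 0 1" --pt "0 15 0 0 0 0 1" --pt "0 13 0 0 0 0 1" --pt "0 0 0 0 0 0 1" --pt "0 0 0 0 0 0 1"

```text
clock: 7.4
ee_pos: [0.5296, 0.0137, 0.2552]
eef_rot: [0.194, 0.641, 0.723, -0.171]
ft_force: [0.9, 0.2, -0.7]
gripper_width: 0.172
gripper_force: 30.0
```

```bash
cat > st.py <<'E'
from h import *
from scipy.spatial.transform import Rotation as Ro
s=manip.state(); q=s['eef_rot']; R=Ro.from_quat([q[1],q[2],q[3],q[0]]).as_matrix(); p=np.array(s['ee_pos'])
M=np.array([.518,.1157,.115]); f=np.radians(6.8); z=np.array([np.sin(f)*.866,-np.cos(f)*.866,.5])
x=np.array([np.cos(f),np.sin(f),0]); y=np.cross(z,x)
o=p+.0695*R[:,2]+.0005*R[:,0]
for n,l in (('collar',.05),('tip',.115)):
    v=o+l*R[:,0]-M; print(n,'lat x,y / z mm',(np.array([v@x,v@y,v@z])*1000).round(1))
print('clk',s['clock'],'ang',np.arccos(-R[:,0]@z),'toolx',R[:,0].round(3),'F',np.array(s['ft_force']).round(1),s['gripper_width'])
E
cat st.py > st1.py; python3 st.py; python3 - <<'E'
from h import *
t=cap('top','t2'); s=cap('side','s2')
z=lambda i,x,y:cv2.resize(i[y:y+75,x:x+100],(800,600),interpolation=cv2.INTER_CUBIC)[:, :800]
A=z(t['img'],195,230); B=z(s['img'],255,150)
cv2.imwrite('pics/ts2.png',np.hstack([A[::2,::2],B[::2,::2]]))
E
```

```text
collar lat x,y / z mm [ -0.5   0.6 108.5]
tip lat x,y / z mm [-0.6  0.6 43.5]
clk 7.4 ang 0.006674863987209127 toolx [-0.103  0.86  -0.499] F [ 0.9  0.2 -0.7] 0.1723105545538552
```

View pics/ts2.png

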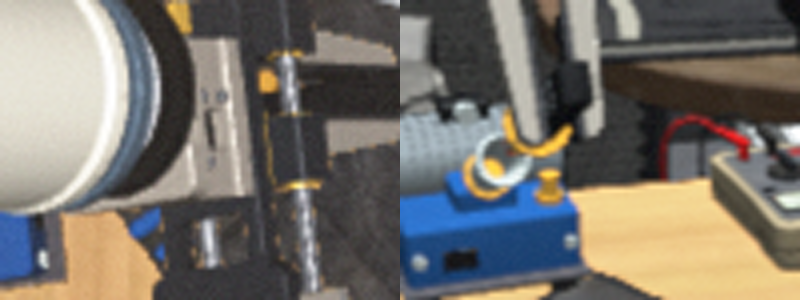

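The top view is blocked by the arm. The side view shows the rod pointing at the mouth, with the collar centre at about (290,179). I'll compare that with the projection.

```bash
python3 - <<'E'
exec(open('st1.py').read())
c=pickle.load(open('pics/s2.pkl','rb'))
print(proj(c,M),proj(c,o+.047*R[:,0]), [proj(c,o+.047*R[:,0]+.018*k*R[:,1]) for k in (1,-1)],proj(c,o+.047*R[:,0]+.018*R[:,2]))
im=c['img']; hsv=cv2.cvtColor(im,cv2.COLOR_BGR2HSV); m=cv2.inRange(hsv,(12,120,100),(30,255,255)); m[:170]=0; m[190:]=0; m[:,:276]=0; m[:,303:]=0
p=cv2.findNonZero(m)[:,0]; print(p.min(0),p.max(0)); 
E
```

```text
collar lat x,y / z mm [-9.000e-01  1.000e-01  1.089e+02]
tip lat x,y / z mm [-0.9  0.1 43.9]
clk 7.5 ang 0.006640975141505474 toolx [-0.102  0.86  -0.5  ] F [-0.4 -0.1 -0.9] 0.17041480274586404
(np.float64(280.5848749567373), np.float64(188.92468101259092)) (np.float64(288.96230361305254), np.float64(179.98494157011362)) [(np.float64(297.33666430076863), np.float64(178.99110606888712)), (np.float64(280.50971785911685), np.float64(180.98806050810552))] (np.float64(290.2971374342509), np.float64(188.48407418779388))
[281 178] [297 188]
```

Call:
step_arm --pt "0 8.6 -5 0 0 0 1" --pt "-1 8.6 -5 0 0 0 1" --pt "-1 8.6 -5 0 0 0 1" --pt "-1 8.6 -5 0 0 0 1" --pt "-1 8.6 -5 0 0 0 1" --pt "-1 8.6 -5 0 0 0 1" --pt "0 0 0 0 0 0 1" --pt "0 0 0 0 0 0 1"

```text
clock: 8.3
ee_pos: [0.5242, 0.0652, 0.2246]
eef_rot: [0.194, 0.641, 0.723, -0.172]
ft_force: [-0.5, -0.5, -1.1]
gripper_width: 0.172
gripper_force: 30.0
```

```bash
python3 st.py
```

```text
collar lat x,y / z mm [ 0.1 -0.1 48.4]
tip lat x,y / z mm [  0.1  -0.1 -16.6]
clk 8.3 ang 0.006743014568106038 toolx [-0.104  0.86  -0.5  ] F [-0.5 -0.5 -1.1] 0.17209942672088138
```

Call:
step_arm --pt "-1 8.6 -5 0 0 0 1" --pt "-1 8.6 -5 0 0 0 1" --pt "-1 8.6 -5 0 0 0 1" --pt "-0.5 4.3 -2.5 0 0 0 1" --pt "0 0 0 0 0 0 1" --pt "0 0 0 0 0 0 1"

```text
clock: 8.9
ee_pos: [0.5207, 0.0951, 0.2071]
eef_rot: [0.194, 0.641, 0.723, -0.172]
ft_force: [0.8, -0.0, -1.1]
gripper_width: 0.17
gripper_force: 30.0
```

```bash
python3 st.py
```

```text
collar lat x,y / z mm [ 0.2 -0.1 13.6]
tip lat x,y / z mm [  0.2  -0.1 -51.4]
clk 8.9 ang 0.0066893234851131056 toolx [-0.103  0.86  -0.5  ] F [ 0.8 -0.  -1.1] 0.1697653571126869
```

Free so far, so I'll creep in 8 mm and look at the force.

Call:
step_arm --pt "-0.2 1.72 -1 0 0 0 1" --pt "-0.2 1.72 -1 0 0 0 1" --pt "-0.2 1.72 -1 0 0 0 1" --pt "-0.2 1.72 -1 0 0 0 1" --pt "0 0 0 0 0 0 1"

```text
clock: 9.4
ee_pos: [0.5199, 0.102, 0.2032]
eef_rot: [0.194, 0.641, 0.722, -0.172]
ft_force: [0.8, -0.6, 0.1]
gripper_width: 0.169
gripper_force: 30.0
```

Call:
step_arm --pt "-0.2 1.72 -1 0 0 0 1" --pt "-0.2 1.72 -1 0 0 0 1" --pt "0 0 0 0 0 0 1"

```text
clock: 9.7
ee_pos: [0.5196, 0.1053, 0.2012]
eef_rot: [0.194, 0.641, 0.722, -0.172]
ft_force: [0.2, -2.9, 1.8]
gripper_width: 0.173
gripper_force: 30.0
```

```bash
python3 st.py
```

```text
collar lat x,y / z mm [ 0.3 -0.1  1.7]
tip lat x,y / z mm [  0.3  -0.1 -63.3]
clk 9.7 ang 0.0066856616227616615 toolx [-0.103  0.86  -0.501] F [ 0.2 -2.9  1.8] 0.1734393283300344
```

The pin is now on the floor, with about 2–3 N along the axis. I'll continue in 1 mm steps until the firm stop.

Call:
step_arm --pt "-0.1 0.86 -0.5 0 0 0 1" --pt "-0.1 0.86 -0.5 0 0 0 1" --pt "0 0 0 0 0 0 1"

```text
clock: 10.0
ee_pos: [0.5196, 0.1057, 0.2011]
eef_rot: [0.195, 0.641, 0.722, -0.173]
ft_force: [2.3, -10.8, 8.2]
gripper_width: 0.17
gripper_force: 30.0
```

Call:
step_arm --pt "-0.1 0.86 -0.5 0 0 0 1" --pt "0 0 0 0 0 0 1"

```text
clock: 10.2
ee_pos: [0.5196, 0.1059, 0.201]
eef_rot: [0.195, 0.641, 0.722, -0.174]
ft_force: [2.2, -14.1, 9.6]
gripper_width: 0.175
gripper_force: 30.0
```

```bash
python3 st.py
```

```text
collar lat x,y / z mm [ 0.4 -0.3  1.5]
tip lat x,y / z mm [  0.3  -0.6 -63.5]
clk 10.2 ang 0.008673353342877933 toolx [-0.103  0.857 -0.505] F [  2.2 -14.1   9.6] 0.17538547891556572
```

It stopped firmly, with about 16 N axial force at collar z≈1.5 mm, and held there for over 0.1 s. I'll draw it out, level it and check the pin length.

Call:
step_arm --pt "0.2 -1.7 1 0 0 0 1" --pt "0.5 -4.3 2.5 0 0 0 1" --pt "1 -8.6 5 0 0 0 1" --pt "1.5 -12.9 7.5 0 0 0 1" --pt "1.5 -12.9 7.5 0 0 0 1" --pt "1.5 -12.9 7.5 0 0 0 1" --pt "1.5 -12.9 7.5 0 0 0 1" --pt "1.5 -12.9 7.5 0 0 0 1" --pt "1.5 -12.9 7.5 0 0 0 1" --pt "1 -8.6 5 0 0 0 1" --pt "0 0 0 0 0 0 1" --pt "0 0 0 0 0 0 1"

```text
clock: 11.4
ee_pos: [0.5309, 0.0072, 0.2582]
eef_rot: [0.193, 0.641, 0.722, -0.172]
ft_force: [0.0, -0.3, -0.4]
gripper_width: 0.17
gripper_force: 30.0
```

```bash
python3 st.py; python3 - <<'E'
from h import *
c=cap('wrist','w4'); a=cv2.imread('pics/w3.png')
z=lambda i:cv2.resize(i[0:210,270:375],(400,800))[:600]
cv2.imwrite('pics/pin.png',np.hstack([z(a),z(c['img'])]))
for i in (a,c['img']):
    h=cv2.cvtColor(i,cv2.COLOR_BGR2HSV); m=cv2.inRange(h,(8,170,150),(16,255,255)); m[:, :312]=0; m[:,336:]=0; m[120:]=0
    r=np.where(m.sum(1)>255*3)[0]; print('orange rows',r)
E
```

```text
collar lat x,y / z mm [-0.000e+00 -1.000e-01  1.156e+02]
tip lat x,y / z mm [-0.  -0.1 50.7]
clk 11.4 ang 0.0066447353877851015 toolx [-0.102  0.86  -0.5  ] F [ 0.  -0.3 -0.4] 0.16989656595493233
orange rows [ 0  1  2  3  4  5  6  7  8  9 10 11 12 13 14 15 16 17 18 19 20 21 22 23
 24 25 26]
orange rows [14 15 16 17 18 19 20 21 22 23 24 25 26]
```

View pics/pin.png

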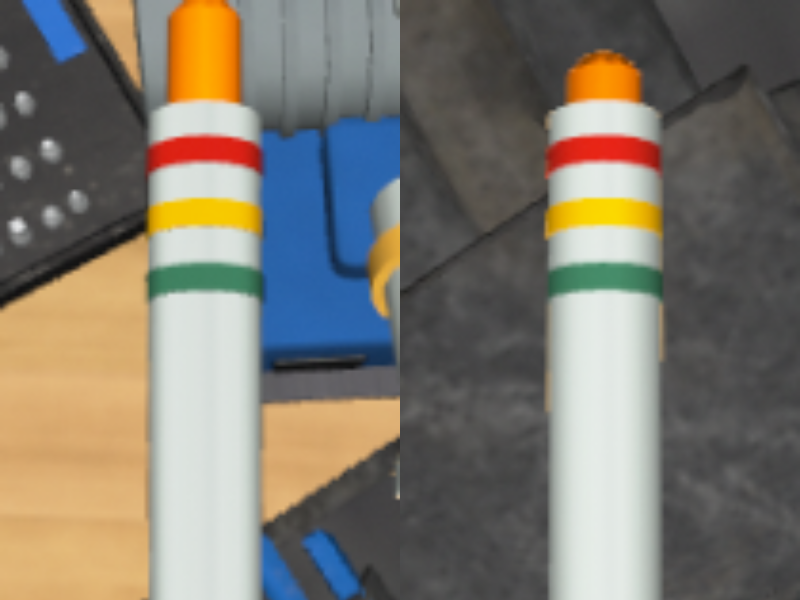

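The pin shows half its former length (13 rows against 27 or more), so it is pushed in about 7 mm. Next I level the rod and go to the plate.

Call:
step_arm --pt "-4 -15 3 0.07 0.008 0 1" --pt "-8 -25 3 0.091 0.011 0 1" --pt "-9 -27 0 0.091 0.011 0 1" --pt "-9 -27 0 0.091 0.011 0 1" --pt "-9 -27 0 0.091 0.011 0 1" --pt "-9 -27 0 0.09 0.01 0 1" --pt "-9 -27 0 0 0 0 1" --pt "-9 -27 0 0 0 0 1" --pt "-9 -27 -10 0 0 0 1" --pt "-8 -20 -15 0 0 0 1" --pt "-3 -9 -20 0 0 0 1" --pt "0 0 -17 0 0 0 1" --pt "0 0 -8 0 0 0 1" --pt "0 0 -4 0 0 0 1" --pt "0 0 0 0 0 0 1" --pt "0 0 0 0 0 0 1" --pt "0 0 0 0 0 0 1"

```text
clock: 13.15
ee_pos: [0.4454, -0.2506, 0.1909]
eef_rot: [-0.001, 0.664, 0.748, 0.002]
ft_force: [-0.2, -0.4, -0.5]
gripper_width: 0.168
gripper_force: 30.0
```

```bash
python3 - <<'E'
exec(open('st1.py').read())
print('tip',o+.115*R[:,0],'lvl',np.degrees(np.arcsin(R[2,0])),'force',s['gripper_force'],s['qvel'])
cap('wrist','end')
E
```

```text
collar lat x,y / z mm [-115.4 -146.5  266.9]
tip lat x,y / z mm [-115.4 -113.8  210.7]
clk 13.15 ang 0.5269249271767195 toolx [-0.119  0.993  0.003] F [-0.2 -0.4 -0.5] 0.16807130262247333
tip [ 0.4317153  -0.13570075  0.12177646] lvl 0.1876486987436196 force 29.98836189508438 [-0.00010409  0.00100497 -0.00017553  0.00102472 -0.00254537 -0.00049517]
```

View pics/end.png

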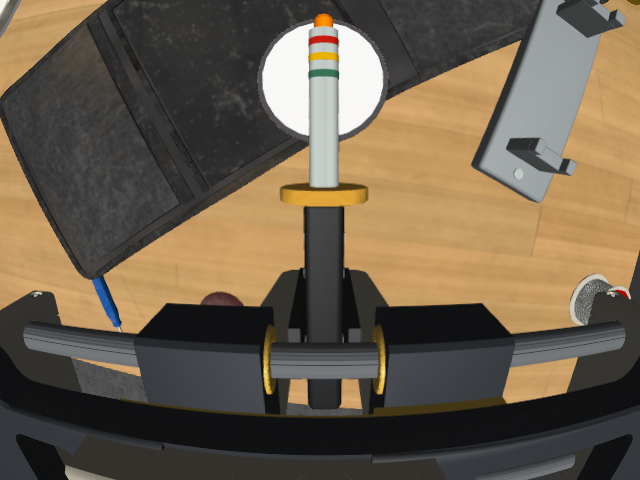

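The wrist view shows the plate centred at (323,79). The level rod is over it with its steel end at (323,28), and the offset from the plate centre is just height parallax. The arm is at rest and the tip is at (0.432, -0.136, 0.122), so I'll hand it in.

```bash
python3 -c "
from plant import manip
print(manip.job_done())"
```

```text
the job is handed in; nothing more can be done
None
```

I handed the job in at about 13 s: the rod went in to a firm stop at the mouth (pin pushed in about 7 mm) and came fully out, and is now held still and level with its tip over the plate's centre, about 12 cm up; no verdict was returned.

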